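Pop and snap the soap tin

TASK

Before the wide soap tin is packed for a trip, try out its catch: press its thumb button so that the lid springs fully open, then push the lid down until it snaps shut and stays shut by itself. Leave the narrow tin alone: do not touch it.

Things in the scene. Friction and masses are not known exactly. Their poses are not given: they have to be found in the camera images.
- soap_tin: Wide aluminium tin, fixed to the tiles, 130 mm deep (x), 110 mm wide (y), 46 mm high when shut. Told from its twin by width alone (the twin is 64 mm wide). Origin: centre of its underside; z up, x from the button side (front) to the hinge side (back). In mm in this frame: button centre x -47, top z 48; ledge round it z 38; lid hinge line x 60, z 41; shut lid's free edge x -25, top z 46.
- soap_tin_lid (a joint): Its lid, a plate 85 x 110 x 6 mm, rad: 0 fully down, 0.01 latched, 0.65 sprung open (its stop, reached in 0.5 s). A spring holds it open; only the catch holds it shut. Open, the free edge is at tin x -7, z 95 mm; pressing down on it at x 5, y 0, going to x -10 on the way down, closes it. The catch adds resistance over the last 10 mm, about 6 N in all; push until the lid top is down at z 46.
- soap_tin_button (a joint): Its thumb button, a steel pad 24 mm (x) by 40 mm (y), in m: 0 up, 0.006 fully down. Pressed straight down, about 5 N for the full travel; springs back. The catch frees the lid at about 3 mm. It dips by itself as the lid snaps in. Fingers reaching over the lid's edge, 10 mm behind the pad, would block the lid.
- small_tin: Narrow aluminium tin, to be left alone, fixed to the tiles: 130 mm deep (x), 64 mm wide (y), 46 mm high, with the same ledge, button and lid. Origin: centre of its underside; z up, x from its button side to its hinge side.
Mind the look-alikes: they are no part of the job. Leave any orange or yellow look-alike of the soap_tin alone.

How it is judged:
By the outcome, as a careful person would: the job done as asked, in the order asked, and still so for the second after the job is handed in, with the robot touching nothing.
It also fails if it takes over 35 s, if anything falls off the work surface, if the arm or the gripper's body presses on something with over 40 N, if the wrist force passes 120 N, or if a joint passes its speed limit or range.

ROBOT

A 6-joint arm with a two-finger parallel gripper is mounted at the origin on the work surface. World frame = base frame: x ahead of the robot, y to its left, z up, the work surface at z = 0. Lengths are in m, angles in degrees, forces in N, time in s.
With the tool pointing down it reaches from about 0.325 to 0.85 m from the base axis. Payload 15.5 kg.
Tool frame: the origin (TCP) lies at the very end of the fingers, on their centre line; the grasp point (between the pads) lies 19 mm behind it (r.grip_depth is the distance from the TCP to the grasp point, in m); x points along the fingers, z is the direction in which the jaws open and shut, and the axes are right-handed (so a half turn about x gives the same grasp; the last joint's range is limited). The gripper opens to 91 mm and grips with 3 to 60 N. Pads are 32 mm wide; open, the fingers measure 118 mm over their backs; the gripper's body (76 mm by 178 mm) begins 60 mm behind the grasp point.
Start: joints at [-71.476, 28.281, 77.091, -0, 74.628, -5.472], TCP at [0.254, -0.571, 0.214] pointing down, gripper open.
Joint ranges: [-166.48, 166.48], [-47.26, 123.95], [12.59, 153.08], [-70.14, 250.14], [6.76, 159.57], [-176.63, 176.63]. Speed limits (degrees/s): [108.29, 108.29, 147.25, 172.46, 172.46, 172.46].

INTERFACE

Orientations are given as [roll, pitch, yaw] about the fixed x, y, z axes, in that order (R = Rz(yaw) Ry(pitch) Rx(roll)).
In Python, from station import r gives the robot as it stands.
- The arm moves only by the tool step_arm, never from a script. Its argument "targets" is a list of rows, each a list of 4 numbers: the shift along the tool's x, y, z in m, then the turn about the tool's x in degrees. A call has 1 to 20 rows; each row shifts and turns the commanded pose from where the row before left it, along the tool's axes as they then stand; what a row does not reach is not made up. A row lasts 1/10 s, in which the tool goes at most 50 mm and 8.59 degrees, less where a joint would pass 70% of its speed; a pose out of reach is approached as far as the arm can. A call is refused whole if a number of a shift passes 0.05 or a number of a turn 8.59, either way. A call with a gripper value outside its range is refused whole. "claw" is the finger opening in m, from 0 to 0.0912, set as the call begins (left out, the last holds). The fingers move at their own pace and stop on an object; "squeeze" is the grip in N (left out, the last holds). Time passes only in rows, so rows that do not move let the fingers close. It gives the time, the measured TCP pose, the force and the opening at its end, in the units of the state.
- r.sense(): the state, without advancing time (a new reading comes with each control period).
- r.get_image(name): name is "scene" or "top" or "wrist"; returns the picture (420x560x3 uint8, red, green, blue); there is no depth.
- r.camera_params(name): a dict with "K" (3x3 intrinsics, pixels), "camera_from_world" (4x4, takes a point from world to camera coordinates); the wrist camera has in their place "mount" (4x4, takes a point from camera to tool coordinates, whose origin is the TCP and whose axes are the tool frame's). Camera axes: x right, y up, looking along -z (the intrinsics and any distortion apply to the point x, -y, -z); pixel columns grow to the right and rows downward; lengths in m; the calibration is good to about 2 mm. A picture is of the moment at which its call begins: read the wrist's pose just before it. camera_params takes no time and is no camera call.
- r.sign_off(): hands the job in, once; it reports no verdict.
The state is a dict: "clock": time; "joint_pos": joint angles; "qd": joint speeds; "effort": joint torques, N m; "tcp_pos": TCP position; "tool_rot": TCP orientation; "ft_force": force on the tool from outside, world axes, zero at the start; "ft_torque": the same for the moment, N m; "grip_width": finger opening in m.
Only numpy, scipy, OpenCV 4.12 (cv2) and the standard library are available. Lean on these libraries where they do the work, as an engineer would, in place of code of your own. Each camera call takes 0.05 s, during which the arm holds its last target. There are 200 camera calls.

## Working session

There is one attempt and no reset: what is moved stays moved. The work goes in short steps, Python scripts to look and compute and a tool call to move; the robot and the scene stay as the last step left them, time stands still between calls to the robot, and variables do not carry over. Pictures are saved under pics/ and viewed, about 8 in all and at most 12, crops included, and the job is handed in when it is done.

Besides the shell and the picture viewer there is one more tool, called after "Emit:" as name(argument=value, ...), one argument or row to a line, values as JSON. step_arm: Moves the arm, as the interface text tells. Its arguments: {"type":"object","properties":{"targets":{"type":"array"},"claw":{"type":"number"},"squeeze":{"type":"number"}},"required":["targets"]}

```bash
mkdir -p pics; ls
python3 - <<'E'
from station import r
import cv2,numpy as np
a=r.get_image("top");b=r.get_image("scene")
cv2.imwrite("pics/top.png",a[...,::-1]);cv2.imwrite("pics/scene.png",b[...,::-1])
for n in("top","scene","wrist"):
  print({k:np.round(v,4).tolist() if not isinstance(v,str) else v for k,v in r.camera_params(n).items()})
s=r.sense();print(s)
E
```

```text
pics
{'K': [[397.2252, 0.0, 285.3787], [0.0, 397.2252, 211.1185], [0.0, 0.0, 1.0]], 'camera_from_world': [[-0.0192, -0.9988, -0.0452, 0.0306], [0.9864, -0.0263, 0.1621, -0.5323], [-0.1631, -0.0415, 0.9857, -0.7606], [0.0, 0.0, 0.0, 1.0]]}
{'K': [[444.8053, 0.0, 283.12], [0.0, 444.8053, 209.9202], [0.0, 0.0, 1.0]], 'camera_from_world': [[-0.1039, 0.9946, -0.0073, 0.0538], [-0.7439, -0.0728, 0.6643, 0.3397], [0.6601, 0.0745, 0.7474, -1.1945], [0.0, 0.0, 0.0, 1.0]]}
{'K': [[289.2717, 0.0, 276.0693], [0.0, 289.2717, 208.8653], [0.0, 0.0, 1.0]], 'mount': [[-0.0013, 0.2553, -0.9669, -0.1716], [0.0001, 0.9669, 0.2553, 0.0709], [1.0, 0.0002, -0.0013, 0.0003], [0.0, 0.0, 0.0, 1.0]]}
{'clock': 0.1, 'joint_pos': array([-7.14775351e+01,  2.83108214e+01,  7.71216798e+01,  2.68805593e-04,
        7.46285890e+01, -5.47084806e+00]), 'qd': array([ 0.02998819, -0.09836113, -0.17041963, -0.05955809, -0.03883867,
       -0.01984716]), 'effort': array([ 6.75819483e-04, -8.80244923e+01, -3.82545233e+01,  7.07594748e-02,
        4.82319505e-02, -1.45687665e-05]), 'tcp_pos': array([ 0.25405361, -0.57068072,  0.21341459]), 'tool_rot': array([174.2861334 ,  89.93890931, 108.27937501]), 'ft_force': array([-0.123127  , -0.45724841, -0.57781095]), 'ft_torque': array([0.0513911 , 0.05449241, 0.02307074]), 'grip_width': 0.09104629633907411}
```

View pics/top.png

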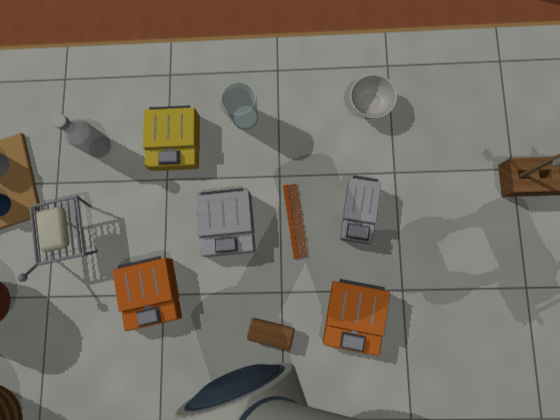

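View pics/scene.png

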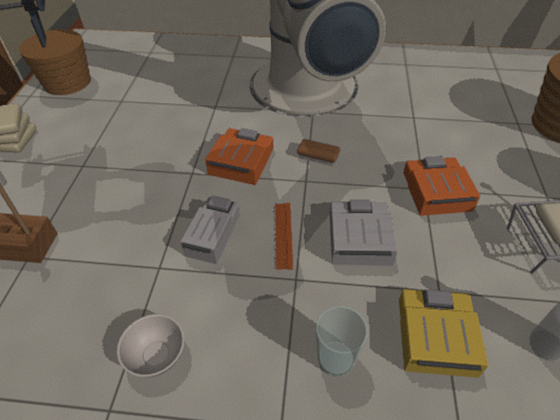

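Candidates, in top-view pixels: wide grey tin (225,222), narrow grey tin (361,210), yellow look-alike (171,138), and orange look-alikes (147,293) and (357,318). By the description I choose the wide grey tin. Next I check it in a crop and measure it.

```bash
cat > h.py <<'E'
import numpy as np,cv2
from station import r
def ray(n,uv):
    p=r.camera_params(n);K=np.array(p["K"]);T=np.array(p["camera_from_world"])
    d=np.linalg.inv(K)@[uv[0],uv[1],1];d=np.array([d[0],-d[1],-d[2]])
    R=T[:3,:3];return -R.T@T[:3,3],R.T@d
def plane(n,uv,z):
    o,d=ray(n,uv);return o+d*(z-o[2])/d[2]
def two(u1,u2,n1="top",n2="scene"):
    o,d=ray(n1,u1);p,e=ray(n2,u2)
    s=np.linalg.lstsq(np.c_[d,-e],p-o,rcond=None)[0]
    a=o+s[0]*d;b=p+s[1]*e;return (a+b)/2,np.linalg.norm(a-b)
E
python3 - <<'E'
import cv2,numpy as np
a=cv2.imread("pics/top.png")[180:265,185:265];b=cv2.imread("pics/scene.png")[190:275,320:405]
A=cv2.resize(a,(376,400),interpolation=cv2.INTER_CUBIC);B=cv2.resize(b,(400,400),interpolation=cv2.INTER_CUBIC)
cv2.imwrite("pics/crop.png",np.hstack([A,B]))
E
```

```text
(no output)
```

View pics/crop.png

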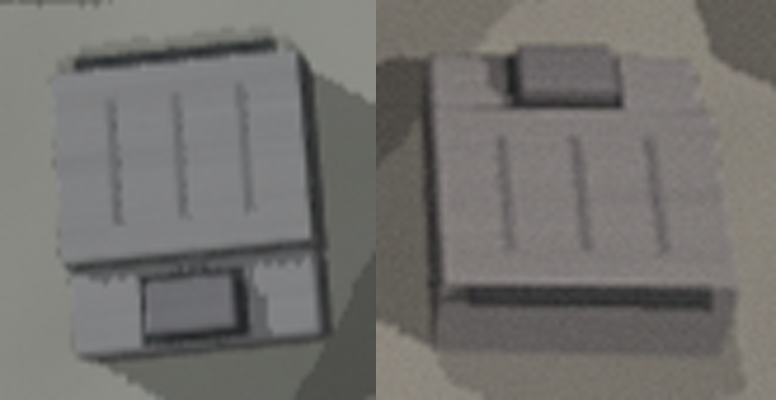

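The crop shows the wide grey tin shut. The button is at crop (193,306), the lid's free edge runs (70,263)–(312,243), and its hinge edge runs (57,72)–(300,50).

Run:
```python
from h import *
c=lambda x,y:(x/4.7+185-.4,y/4.706+180-.4)
bt=c(193,306);P=plane("top",bt,.048);S=plane("scene",(359.5,204.9),.048)
print("button",P,S,two(bt,(359.5,204.9)))
L=[plane("top",c(*q),.046) for q in((70,263),(312,243),(300,50),(57,72))]
for i in range(4):print(L[i],np.linalg.norm(L[i]-L[(i+1)%4]))
x=(L[2]+L[3]-L[0]-L[1])[:2];y=(L[0]+L[3]-L[1]-L[2])[:2]
print("yaw",np.degrees(np.arctan2(x[1],x[0])),np.degrees(np.arctan2(-y[0],y[1])))
yaw=np.arctan2(x[1],x[0]);X=np.array([np.cos(yaw),np.sin(yaw)])
m=(L[0]+L[1])[:2]/2;print("origin from edge",m+.025*X,"from lid ctr",np.mean(L,0)[:2]-.0175*X,"from button",P[:2]+.047*X)
# narrow tin front/back/side roughly
print("narrow",plane("top",(361,210),.046))
from scipy.spatial.transform import Rotation as Ro
print(Ro.from_euler("xyz",r.sense()["tool_rot"],degrees=True).as_matrix().round(3))
```

```text
button [0.46741268 0.13918072 0.048     ] [0.47310878 0.14004653 0.048     ] (array([0.467877  , 0.14054076, 0.04228897]), np.float64(0.00048098333248996675))
[0.48725623 0.19295864 0.046     ] 0.10475949259903694
[0.49334851 0.08837645 0.046     ] 0.0846771234605679
[0.57788812 0.09320029 0.046     ] 0.10707825548506529
[0.57116939 0.20006756 0.046     ] 0.08421375399044677
yaw 4.051915890788768 3.4671176467543288
origin from edge [0.51523988 0.14243405] from lid ctr [0.5149593  0.14241418] from button [0.5142952  0.14250176]
narrow [ 0.53075434 -0.13341054  0.046     ]
[[-0.     0.914  0.407]
 [ 0.001  0.407 -0.914]
 [-1.     0.    -0.001]]
```

Tin origin ≈ (0.515, 0.1425), yaw ≈ 3.8°. The measured sizes (≈106 × 84.5 mm) match the wide tin. I move above the button with the fingers closed.

Emit:
step_arm(
  targets=[
    [0.003,0.0268,-0.0313,0],
    [0.003,0.0268,-0.0313,0],
    [0.003,0.0268,-0.0313,0],
    [0.003,0.0268,-0.0313,0],
    [0.003,0.0268,-0.0313,0],
    [0.003,0.0268,-0.0313,0],
    [0.003,0.0268,-0.0313,0],
    [0.003,0.0268,-0.0313,0],
    [0.003,0.0268,-0.0313,0],
    [0.003,0.0268,-0.0313,0],
    [0.003,0.0268,-0.0313,0],
    [0.003,0.0268,-0.0313,0],
    [0.003,0.0268,-0.0313,0],
    [0.003,0.0268,-0.0313,0],
    [0.003,0.0268,-0.0313,0],
    [0.003,0.0268,-0.0313,0],
    [0.003,0.0268,-0.0313,0],
    [0.003,0.0268,-0.0313,0],
  ],
  claw=0,
)

```text
clock: 1.9
tcp_pos: [0.4658, 0.1417, 0.1597]
tool_rot: [-99.9, 90.0, -165.9]
ft_force: [0.9, -1.0, 0.4]
grip_width: 0.0001
```

Emit:
step_arm(
  targets=[
    [0,0,0,-7.75],
    [0,0,0,-7.75],
    [0,0,0,-7.75],
    [0,0,0,-7.75],
    [0,0,0,-7.75],
    [0,0,0,-7.75],
    [0,0,0,-7.75],
    [0,0,0,-7.75],
    [0,0,0,-7.8],
    [0,0,0,0],
    [0,0,0,0],
  ],
)

```text
clock: 3.0
tcp_pos: [0.4656, 0.1399, 0.1598]
tool_rot: [-173.9, 90.0, -170.4]
ft_force: [0.7, 0.6, 0.4]
grip_width: 0.0004
```

```bash
cat > w.py <<'E'
from h import *
from scipy.spatial.transform import Rotation as Ro
import sys
O=np.array([.515,.1425,0]);Rt=Ro.from_euler("z",3.8,degrees=True).as_matrix()
def rep():
    s=r.sense();M=Ro.from_euler("xyz",s["tool_rot"],degrees=True).as_matrix()
    print("t",round(s["clock"],2),"tin-frame tcp mm",(Rt.T@(s["tcp_pos"]-O)*1000).round(1),"F",s["ft_force"].round(1),"w",round(s["grip_width"],4))
    print("tool axes in tin frame\n",(Rt.T@M).round(3));return s,M
def wproj(p,s,M):  # world -> wrist pixel
    c=r.camera_params("wrist");m=np.array(c["mount"]);q=m[:3,:3].T@(M.T@(np.array(p)-s["tcp_pos"])-m[:3,3])
    k=np.array(c["K"])@[q[0],-q[1],-q[2]];return k[:2]/k[2]
if __name__=="__main__":
    s,M=rep()
    if len(sys.argv)>1:
        im=r.get_image("wrist")[...,::-1].copy()
        for x,y,z in((-59,-20,48),(-59,20,48),(-35,20,48),(-35,-20,48),(-25,55,46),(-25,-55,46),(60,55,46),(60,-55,46)):
            u=wproj(O+Rt@np.array([x,y,z])/1e3,s,M);cv2.circle(im,tuple(int(round(v)) for v in u),2,(0,0,255),-1)
        cv2.imwrite("pics/%s.png"%sys.argv[1],im)
E
python3 w.py wrist1
```

```text
t 3.0 tin-frame tcp mm [-49.4   0.7 159.8] F [0.7 0.6 0.4] w 0.0004
tool axes in tin frame
 [[-0.     0.004  1.   ]
 [-0.     1.    -0.004]
 [-1.    -0.    -0.   ]]
```

View pics/wrist1.png

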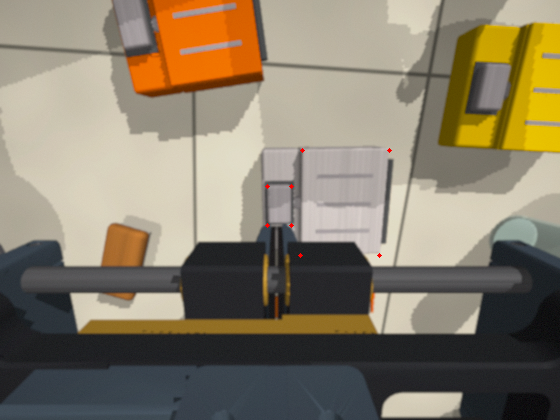

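The wrist view agrees: the projected pad corners fall on the button at about (279,205), and the lid edges match to within about 2 mm. Now I press.

Emit:
step_arm(
  targets=[
    [0.02,0,0,0],
    [0.025,0,0,0],
    [0.025,0,0,0],
    [0.02,0,0,0],
    [0.01,0,0,0],
    [0.005,0,0,0],
    [0.003,0,0,0],
    [0.002,0,0,0],
    [0.002,0,0,0],
    [0.002,0,0,0],
    [0.001,0,0,0],
    [0.001,0,0,0],
    [0,0,0,0],
  ],
)

```text
clock: 4.35
tcp_pos: [0.4661, 0.14, 0.044]
tool_rot: [7.5, 90.0, 11.3]
ft_force: [0.6, -0.1, 4.0]
grip_width: 0.0007
```

```bash
python3 w.py wrist2
python3 - <<'E'
from h import *
a=r.get_image("scene")[130:300,300:440];b=cv2.imread("pics/wrist2.png")[120:320,200:440]
cv2.imwrite("pics/c2.png",np.hstack([cv2.resize(a[...,::-1],(330,400)),cv2.resize(b,(470,400))]))
E
```

```text
t 4.35 tin-frame tcp mm [-48.9   0.7  44. ] F [ 0.6 -0.1  4. ] w 0.0007
tool axes in tin frame
 [[ 0.001  0.     1.   ]
 [ 0.     1.    -0.   ]
 [-1.     0.     0.001]]
```

View pics/c2.png

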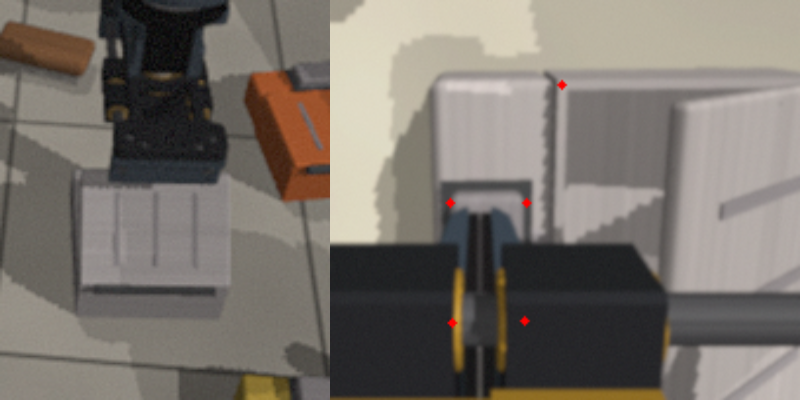

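The lid is swinging open, and the button reading is about 4 N at 4 mm. I lift off and check that it is fully open.

Emit:
step_arm(
  targets=[
    [0,0,0,0],
    [-0.01,0,0,0],
    [-0.02,0,0,0],
    [-0.02,0,0,0],
    [-0.02,0,0,0],
    [-0.02,0,0,0],
    [0,0,0,0],
    [0,0,0,0],
  ],
)

```text
clock: 5.25
tcp_pos: [0.4655, 0.1398, 0.1343]
tool_rot: [-3.5, 90.0, 0.3]
ft_force: [0.5, -0.7, -0.0]
grip_width: 0.0004
```

Run:
```python
from w import *
s,M=rep()
im=r.get_image("wrist")[...,::-1].copy()
for x,y,z in((-7,55,95),(-7,-55,95),(-25,55,46),(5,0,100),(-59,20,48),(-35,20,48)):
    u=wproj(O+Rt@np.array([x,y,z])/1e3,s,M);cv2.circle(im,tuple(int(round(v)) for v in u),2,(0,0,255),-1)
b=im[100:340,180:440]
a=r.get_image("scene")[130:300,300:440]
cv2.imwrite("pics/c3.png",np.hstack([cv2.resize(a[...,::-1],(330,400)),cv2.resize(b,(433,400))]))
```

```text
t 5.25 tin-frame tcp mm [-49.6   0.6 134.3] F [ 0.5 -0.7 -0. ] w 0.0004
tool axes in tin frame
 [[ 0.  0.  1.]
 [-0.  1. -0.]
 [-1. -0.  0.]]
```

View pics/c3.png

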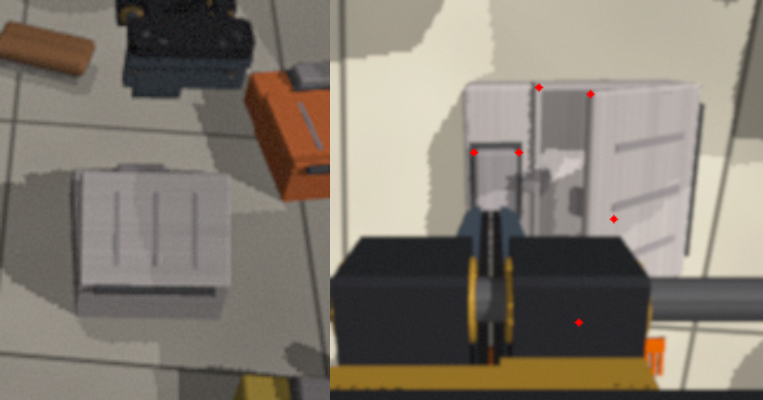

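The projected open-edge point lands on the lid corner at crop (590,93), so the lid is fully open. I move over the lid and push it down along the given path.

Emit:
step_arm(
  targets=[
    [0,0,0.015,0],
    [0,0,0.025,0],
    [0,0,0.0145,0],
    [0.01,0,0,0],
    [0.015,0,0,0],
    [0.009,0,0,0],
    [0.005,0,0,0],
    [0.005,0,-0.001,0],
    [0.005,0,-0.002,0],
    [0.005,0,-0.002,0],
    [0,0,0,0],
  ],
)

```text
clock: 6.45
tcp_pos: [0.5146, 0.1431, 0.0795]
tool_rot: [-176.9, 90.0, -173.1]
ft_force: [1.1, 0.2, 0.8]
grip_width: 0.0003
```

```bash
python3 w.py wrist4
```

```text
t 6.45 tin-frame tcp mm [-0.3  0.7 79.5] F [1.1 0.2 0.8] w 0.0003
tool axes in tin frame
 [[-0.001  0.     1.   ]
 [-0.     1.    -0.   ]
 [-1.    -0.    -0.001]]
```

Emit:
step_arm(
  targets=[
    [0.005,0,-0.002,0],
    [0.005,0,-0.002,0],
    [0.005,0,-0.002,0],
    [0.005,0,-0.002,0],
    [0.004,0,-0.001,0],
    [0.003,0,-0.001,0],
    [0.002,0,0,0],
    [0,0,0,0],
  ],
)

```text
clock: 7.3
tcp_pos: [0.5051, 0.1425, 0.0508]
tool_rot: [-170.0, 90.0, -166.2]
ft_force: [0.7, 0.2, 2.6]
grip_width: 0.0002
```

Emit:
step_arm(
  targets=[
    [0.002,0,0,0],
    [0.001,0,0,0],
    [0.001,0,0,0],
    [0,0,0,0],
  ],
)

```text
clock: 7.7
tcp_pos: [0.5049, 0.1425, 0.0467]
tool_rot: [-178.4, 90.0, -174.6]
ft_force: [-0.5, 0.2, 0.8]
grip_width: 0.0005
```

```bash
python3 w.py wrist5
```

```text
t 7.7 tin-frame tcp mm [-10.1   0.6  46.7] F [-0.5  0.2  0.8] w 0.0005
tool axes in tin frame
 [[-0.001  0.     1.   ]
 [-0.     1.    -0.   ]
 [-1.    -0.    -0.001]]
```

The force fell from 2.6 to 0.8 N at z 46.7, so it may have snapped in. I press slightly further to make sure.

Emit:
step_arm(
  targets=[
    [0.001,0,0,0],
    [0.0005,0,0,0],
    [0,0,0,0],
  ],
)

```text
clock: 8.05
tcp_pos: [0.5051, 0.1425, 0.046]
tool_rot: [6.0, 90.0, 9.8]
ft_force: [-4.7, -0.2, 16.7]
grip_width: 0.0003
```

At z 46.0 the force is 16.7 N, so the lid is hard against its stop. I retreat straight up and look.

Emit:
step_arm(
  targets=[
    [-0.005,0,0,0],
    [-0.015,0,0,0],
    [-0.03,0,0,0],
    [-0.03,0,0,0],
    [-0.03,0,0,0],
    [0,0,-0.03,0],
    [0,0,-0.03,0],
    [0,0,0,0],
    [0,0,0,0],
    [0,0,0,0],
  ],
)

```text
clock: 9.05
tcp_pos: [0.4463, 0.1387, 0.1555]
tool_rot: [5.3, 89.9, 9.1]
ft_force: [0.0, 0.0, -0.1]
grip_width: 0.0005
```

```bash
python3 w.py wrist6
python3 - <<'E'
from h import *
a=r.get_image("scene")[130:300,300:440];b=cv2.imread("pics/wrist6.png")[100:340,180:440]
cv2.imwrite("pics/c6.png",np.hstack([cv2.resize(a[...,::-1],(330,400)),cv2.resize(b,(433,400))]))
E
```

```text
t 9.05 tin-frame tcp mm [-68.8   0.7 155.5] F [ 0.   0.  -0.1] w 0.0005
tool axes in tin frame
 [[ 0.001  0.     1.   ]
 [ 0.     1.    -0.   ]
 [-1.     0.     0.001]]
```

View pics/c6.png

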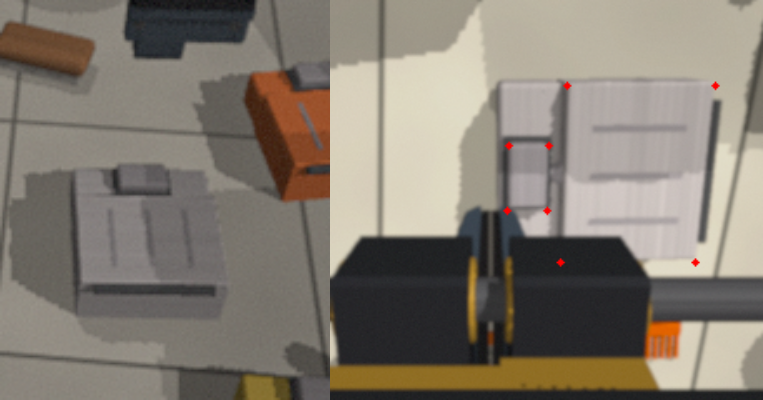

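The lid is shut: its free edge sits at crop (567,85), on the projected shut position. The button is up, and nothing touches the tin. I hand in.

```bash
python3 -c "
from station import r
print(r.sign_off())"
```

```text
the job is handed in; nothing more can be done
None
```

I tried out the catch on the wide grey tin and handed the job in at about 9 s of the 35 s allowed.

- **Opening:** I pressed the thumb button about 4 mm with closed fingers, at about 4 N. The wrist picture then showed the lid's edge at its fully open position.
- **Closing:** I pushed the lid down along the given path. The force dropped as the lid reached z 46.7 mm, then rose to 16.7 N against its stop at z 46.0 mm.
- **Last checks:** After I backed off, the force was zero. About 0.9 s later the scene and wrist pictures showed the lid staying shut by itself and the button up.
- **Left alone:** The arm's path never went near the narrow tin or the orange and yellow look-alikes.
- **One small disagreement:** The first estimate of the button's position from the scene camera was about 6 mm off the top camera's. I used the top camera, and the wrist view agreed with it to about 2 mm.

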